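# One turn of the feed-stage hand wheel

## Task

Advance the feed stage by one turn of its screw: with the fingertips, push the flat hand wheel round clockwise (seen from above) by the black handle that stands up from one of its spokes, through exactly one full turn, so that the handle finishes where it started. Push it gently and do not grip the handle, and leave the loose things standing about the stage where they are. Take the hand clear at the end.

Things in the scene. Friction and masses are not known exactly. Their poses are not given: they have to be found in the camera images.
- wheel (a joint): turn of the hand wheel about its upright axis, rad; grows clockwise seen from above. Starts anywhere from 0 to 4; one full turn adds 6.28. At 0 the handle points from the hub away from the stage's bed. Hard stops at -1.5 and 13. The wheel stays where it is left and does not coast, needs about 3 N at the handle to turn, and drives the stage's carriage 8 mm away from the wheel per turn
- hub (a point): point on the wheel's axis, at the top of its hub nut, 130 mm above the table. The wheel is bare aluminium, level, 192 mm over its rim, with three spokes; top of the rim 120 mm above the table. x axis: along the stage's bed, away from the wheel. The stage is fixed to the table; its place and yaw vary
- handle: the handle: a black upright round post 24 mm in diameter on one spoke, 68 mm from the wheel's axis, its top 177 mm above the table and its lower end 119 mm; it is a sleeve that revolves on its own pin with slight friction. Origin: on the post's axis, 112 mm above the table (the wheel's mid-plane)
- handle_mid (a point): point on the axis of the same handle, half-way up it (148 mm above the table)
- puck: bystander, sizes in mm: black round touch-off puck, 38 across, 22 high with its steel button, standing on the carriage of the stage at the screwdriver side; it rides along with the carriage by some 8 when the wheel is turned once. Origin: centre of its underside
- collet_nut: bystander, sizes in mm: steel ring nut, 42 across, 24 high, on the table beside the wheel. Origin: centre of its underside
- setup_block: bystander, sizes in mm: plain steel set-up block 75 x 50 x 25, lying on the table on the other side of the wheel. Origin: centre of its underside
- screwdriver: bystander, sizes in mm: screwdriver lying beside the bed of the stage
- spanner: bystander, sizes in mm: steel open spanner lying beside the bed, on the other side
- air_can: bystander, sizes in mm: upright aluminium spray can, 66 across, 190 high, with a paper label, beside the stage. Origin: centre of its underside
- mug: bystander, sizes in mm: white mug, 80 across, 90 high. Origin: centre of its underside

How it is judged (in metres and radians):
On the way:
1. the fingers push the handle past the far side of its circle (distance of handle_mid from where it was at the start of the episode above 0.12 m and contact force between the fingers and handle above 0.3 N).
At the end, for the whole second after the job is handed in: the wheel has made one full clockwise turn and is at rest: the handle is within 15 mm (about 12 degrees of turn) of where it started, with the wheel reading one turn more (distance of handle_mid from where it was at the start of the episode below 0.015 m and value of joint wheel between 6 and 10.6 rad and velocity of joint wheel between -0.05 and 0.05 rad/s); the robot touches nothing.
It fails at once if the handle is gripped or forced (more than 25 N between the fingers and the handle) (contact force between the fingers and handle above 25 N).
It fails at once if a loose thing is lifted, carried or knocked away (moved more than 30 mm) (distance of any of puck, collet_nut, setup_block, screwdriver, spanner, air_can, mug from where it was at the start of the episode above 0.03 m).
It also fails if it takes over 59 s, if anything falls off the work surface, if the arm or the gripper's body presses on something with over 40 N, if the wrist force passes 120 N, or if a joint passes its speed limit or range.

## Robot

A 6-joint arm with a two-finger parallel gripper is mounted at the origin on the work surface. World frame = base frame: x ahead of the robot, y to its left, z up, the work surface at z = 0. Lengths are in m, angles in degrees, forces in N, time in s.
With the tool pointing down it reaches from about 0.25 to 0.725 m from the base axis. Payload 9.7 kg.
Tool frame: the origin (TCP) lies midway between the tips of the shut fingers; the grasp point (between the pads) lies 19 mm behind it; z points along the fingers, x is the direction in which the jaws open and shut, and the axes are right-handed (so a half turn about z gives the same grasp; the last joint's range is limited). The gripper opens to 85 mm and grips with 20 to 120 N. Pads are 22 mm wide; open, the fingers measure 114 mm over their backs; the gripper's body (76 mm by 85 mm) begins 54 mm behind the grasp point. The pads swing forward as they close: fully open they stand 13 mm farther back than shut.
Start: joints at [-63.942, 4.979, 10.078, 95.1, 0, 90], TCP at [0.242, -0.494, 0.231] pointing down, gripper open.
Joint ranges: [-179.16, 179.16], [-48.56, 103.87], [-65.8, 70.77], [-126.05, 130.52], [-82.76, 87.17], [-180, 180]. Speed limits (degrees/s): [127.2, 127.2, 147.25, 180, 180, 180].

## Interface

Orientations are given as [roll, pitch, yaw] about the fixed x, y, z axes, in that order (R = Rz(yaw) Ry(pitch) Rx(roll)).
In Python, from workcell import sensors, camera, get_calibration, bot, recognise, place_of gives the robot as it stands. The module is installed in compiled form; this text tells all that it offers.
- The arm moves only by the tool send_rows, never from a script. Its argument "plan" is a list of rows, each a list of 3 entries, a list of its own where there are three numbers: the shift along the tool's x, y, z normalised to -1 to 1, where 1 is 0.3 m, then the turn, a rotation vector about the tool's x, y, z normalised to -1 to 1, where 1 is pi rad, then the closure, from -1 (fully open) to 1 (shut). In form: [[[x, y, z], [rx, ry, rz], claw], ...]. A call has 1 to 10 rows; each row is the pose to reach, as a shift and turn from the pose commanded when the call began, along the tool's axes at that moment, turning the shorter way round; what a row does not reach only later rows make up. A row lasts 1/10 s, in which the tool goes at most 50 mm and 8.59 degrees, less where a joint would pass 70% of its speed; a pose out of reach is approached as far as the arm can. A call with a number of a shift or a turn outside -1 to 1 is refused whole. A call with a gripper value outside its range is refused whole. The fingers move at their own pace and stop on an object; "force" is the grip in N (left out, the last holds). Time passes only in rows, so rows that repeat a pose let the fingers close. It gives the time, the measured TCP pose, the force and the opening at its end, in the units of the state.
- sensors.get_obs(): the state, without advancing time (a new reading comes with each control period).
- camera(name): name is "scene" or "top" or "wrist"; returns the picture (400x640x3 uint8, blue, green, red); there is no depth.
- get_calibration(name): a dict with "fx", "fy", "cx", "cy" (pixels), "k1" (the pictures are not rectified: a ray, as slopes to the right and down, at radius r is drawn at 1 + k1 r^2 times it, then the intrinsics apply), "R" (3x3) and "t" (3): a world point X has camera coordinates R X + t. Camera axes: x right, y down, z forward; pixel columns grow to the right and rows downward; lengths in m; the calibration is good to about 2 mm. A picture is of the moment at which its call begins: read the wrist's pose just before it. get_calibration takes no time and is no camera call; for the wrist camera it gives the pose at the moment of the call.
- bot.job_done(): hands the job in, once; it reports no verdict.
Trained networks look in the newest picture that a camera, given by its name, has taken for a name from the list of things; names that differ only in an ending like _2 or _b are one class to them, and where a whole thing is asked for, a point or a joint stands for the part that bears it (a point fixed in the world has none). Each returns a list of dicts, best first, with "p" (0 to 1); they miss things now and then, are a little off and sometimes report something else, mostly with a low value. They report only what shows in the picture. A call takes as long as a camera call.
- recognise(label, camera): "point" ([column, row] in pixels, amid what is visible of it).
- place_of(label, camera): "point" ([column, row] in pixels: a listed point, or the origin of a listed thing).
The state is a dict: "time": time; "q": joint angles; "qd": joint speeds; "joint_efforts": joint torques, N m; "ee_pos": TCP position; "tcp_rot": TCP orientation; "wrist_force": force on the tool from outside, world axes, zero at the start; "torque": the same for the moment, N m; "opening": finger opening in m.
Only numpy, scipy, OpenCV 4.12 (cv2) and the standard library are available. Lean on these libraries where they do the work, as an engineer would, in place of code of your own. Each camera call takes 0.05 s, during which the arm holds its last target. There are 200 camera calls.

## Working session

There is one attempt and no reset: what is moved stays moved. The work goes in short steps, Python scripts to look and compute and a tool call to move; the robot and the scene stay as the last step left them, time stands still between calls to the robot, and variables do not carry over. Pictures are saved under pics/ and viewed, on a budget of 10 in all, crops included, one or two more only if the job needs it, and the job is handed in when it is done.

Besides the shell and the picture viewer there is one more tool, called after ">>>" as name(argument=value, ...) on one line, values as JSON. send_rows: Moves the arm, as the interface text tells. Scaled input: -1 to 1 covers 0.3 m each way for a shift and pi rad each way for a turn. Its arguments: {"type":"object","properties":{"plan":{"type":"array"},"force":{"type":"number"}},"required":["plan"]}

```bash
mkdir -p pics; cat > h.py <<'E'
import numpy as np,cv2
from workcell import sensors, camera, get_calibration, bot, recognise, place_of
def ray(px,c):
    d=np.array([(px[0]-c['cx'])/c['fx'],(px[1]-c['cy'])/c['fy']]);u=d.copy()
    for _ in range(20): u=d/(1+c['k1']*(u@u))
    R=np.array(c['R']);t=np.array(c['t'])
    return -R.T@t, R.T@np.array([u[0],u[1],1])
def at_z(px,c,z):
    o,d=ray(px,c); return o+d*(z-o[2])/d[2]
def proj(X,c):
    p=np.array(c['R'])@np.array(X)+np.array(c['t']);u=p[:2]/p[2];u=u*(1+c['k1']*(u@u))
    return u*[c['fx'],c['fy']]+[c['cx'],c['cy']]
Z=dict(hub=.13,handle=.112,handle_mid=.148,puck=.1,collet_nut=0,setup_block=0,screwdriver=.01,spanner=0,air_can=0,mug=0)
E
python3 - <<'E'
from h import *
print(sensors.get_obs())
for n in ['top','scene']:
    im=camera(n);c=get_calibration(n);cv2.imwrite(f'pics/{n}0.png',im)
    for k in Z:
        for r in place_of(k,n)[:2]: print(n,k,r['p'],np.round(r['point'],1),np.round(at_z(r['point'],c,Z[k]),4))
E
```

```text
{'time': 0.0, 'q': array([-6.39429939e+01,  5.01117411e+00,  1.00335640e+01,  9.50995266e+01,
        1.00728377e-03,  8.99997452e+01]), 'qd': array([-0.01049689, -0.02432819,  0.02294786,  0.02501803,  0.02932719,
       -0.00795194]), 'joint_efforts': array([ 6.28966677e-05, -5.20388997e+01,  4.64803970e+01,  1.64070376e-02,
        4.70810608e-05, -1.43430697e-05]), 'ee_pos': array([ 0.24149735, -0.49388374,  0.23057439]), 'tcp_rot': array([-1.79998992e+02,  7.71367429e-02, -6.39427392e+01]), 'wrist_force': array([0.37086565, 0.51823548, 0.26627967]), 'torque': array([-0.04355509, -0.02249829,  0.01238589]), 'opening': 0.08538932367711556}
top hub 0.7 [278.  206.3] [0.5581 0.1129 0.13  ]
top hub 0.61 [263.4 224.6] [0.5043 0.1486 0.13  ]
top handle 0.56 [276.1 207. ] [0.5588 0.1198 0.112 ]
top handle_mid 0.49 [279.3 207.3] [0.5526 0.1074 0.148 ]
top puck 0.41 [283.9 182.7] [0.6333 0.1049 0.1   ]
top collet_nut 0.55 [225.8 233.9] [0.4825 0.2779 0.    ]
top collet_nut 0.21 [364.3 199.1] [ 0.622  -0.1412  0.    ]
top setup_block 0.59 [322.9 237.9] [ 0.4922 -0.0203  0.    ]
top screwdriver 0.7 [315.4 178.4] [0.6748 0.0156 0.01  ]
top air_can 0.85 [182.2 209.9] [0.5466 0.4234 0.    ]
top mug 0.71 [362.2 194.9] [ 0.6349 -0.1341  0.    ]
scene hub 0.56 [371.4 168.6] [0.4949 0.1543 0.13  ]
scene handle 0.65 [352.9 185.9] [0.5481 0.1171 0.112 ]
scene handle_mid 0.64 [350.6 177.6] [0.5623 0.1123 0.148 ]
scene puck 0.8 [343.  223.7] [0.6699 0.1135 0.1   ]
scene collet_nut 0.72 [420.7 210.2] [0.4771 0.2905 0.    ]
scene setup_block 0.76 [305.2 196.1] [ 0.4812 -0.0182  0.    ]
scene screwdriver 0.61 [296.3 251.2] [0.6915 0.0078 0.01  ]
scene spanner 0.75 [439.8 257.4] [0.6361 0.3441 0.    ]
scene air_can 0.73 [470.  231.4] [0.5326 0.4175 0.    ]
scene mug 0.96 [249.2 229.3] [ 0.6334 -0.1282  0.    ]
scene mug 0.3 [420.3 212. ] [0.4843 0.2898 0.    ]
```

View pics/top0.png

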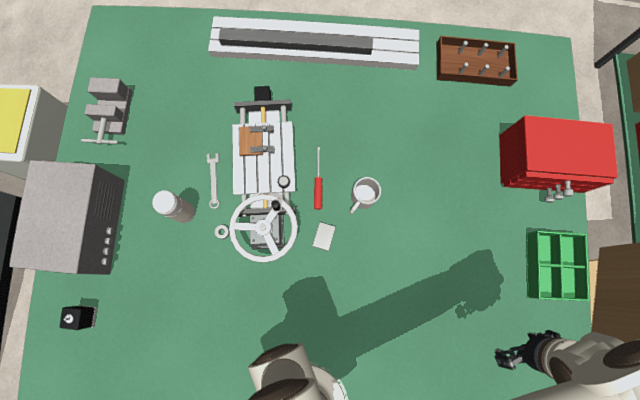

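View pics/scene0.png

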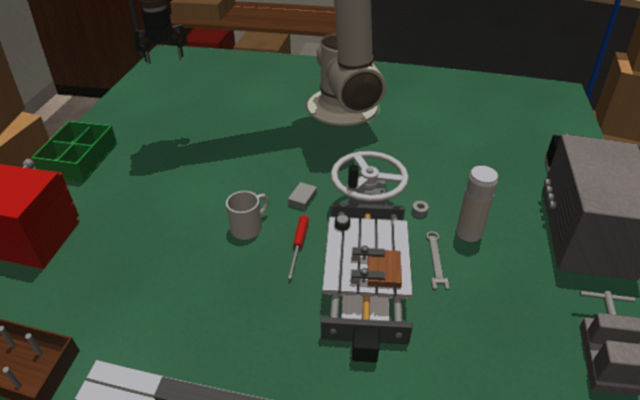

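The top picture shows the wheel hub at about (263,226) and the handle at (277,206), with the puck at (283,182). The nut and the block stand on either side of the wheel. Next I'll shut the fingers and move over the wheel.

>>> send_rows(plan=[[[-0.8, -0.87, -0.23], [0, 0, -0.3552], 1], [[-0.8, -0.87, -0.23], [0, 0, -0.3552], 1], [[-0.8, -0.87, -0.23], [0, 0, -0.3552], 1], [[-0.8, -0.87, -0.23], [0, 0, -0.3552], 1], [[-0.8, -0.87, -0.23], [0, 0, -0.3552], 1], [[-0.8, -0.87, -0.23], [0, 0, -0.3552], 1], [[-0.8, -0.87, -0.23], [0, 0, -0.3552], 1], [[-0.8, -0.87, -0.23], [0, 0, -0.3552], 1], [[-0.8, -0.87, -0.23], [0, 0, -0.3552], 1], [[-0.8, -0.87, -0.23], [0, 0, -0.3552], 1]], force=20)

```text
time: 2.1
ee_pos: [0.3706, -0.164, 0.3002]
tcp_rot: [180.0, 0.0, -0.1]
wrist_force: [0.3, -0.4, -0.5]
opening: -0.0
```

>>> send_rows(plan=[[[0.2, -0.98, -0.15], [0, 0, 0], 1], [[0.2, -0.98, -0.15], [0, 0, 0], 1], [[0.2, -0.98, -0.15], [0, 0, 0], 1], [[0.2, -0.98, -0.15], [0, 0, 0], 1], [[0.2, -0.98, -0.15], [0, 0, 0], 1], [[0.2, -0.98, -0.15], [0, 0, 0], 1], [[0.2, -0.98, -0.15], [0, 0, 0], 1], [[0.2, -0.98, -0.15], [0, 0, 0], 1], [[0.2, -0.98, -0.15], [0, 0, 0], 1]])

```text
time: 3.0
ee_pos: [0.4308, 0.1287, 0.345]
tcp_rot: [180.0, 0.0, -0.2]
wrist_force: [-0.0, 0.2, -0.0]
opening: -0.0001
```

```bash
python3 - <<'E'
from h import *
o=sensors.get_obs();print(o['time'],o['ee_pos'],o['tcp_rot'],o['q'])
for n in ['wrist']:
    im=camera(n);c=get_calibration(n);cv2.imwrite(f'pics/{n}1.png',im)
    print(-np.array(c['R']).T@c['t'])
    for k in ['hub','handle','handle_mid','puck']:
        for r in place_of(k,n)[:2]: print(n,k,r['p'],np.round(r['point'],1),np.round(at_z(r['point'],c,Z[k]),4))
E
```

```text
3.0 [0.4308228  0.12865434 0.34497002] [ 1.79968072e+02  3.58017812e-02 -1.52356328e-01] [ 1.66397442e+01 -4.36929251e+00  1.37186117e+01  1.08131403e+02
 -2.02236600e-02  1.06792098e+02]
[0.43007186 0.20900043 0.48837768]
wrist hub 0.72 [377.9 153.1] [0.4962 0.1499 0.13  ]
wrist hub 0.16 [472.6 177.5] [0.6087 0.1208 0.13  ]
wrist handle 0.91 [422.9 180.7] [0.557  0.1125 0.112 ]
wrist handle_mid 0.64 [431.8 183.5] [0.5551 0.1185 0.148 ]
wrist puck 0.96 [475.1 175.2] [0.6263 0.1164 0.1   ]
wrist puck 0.48 [357.6 246.2] [0.481  0.0174 0.1   ]
```

View pics/wrist1.png

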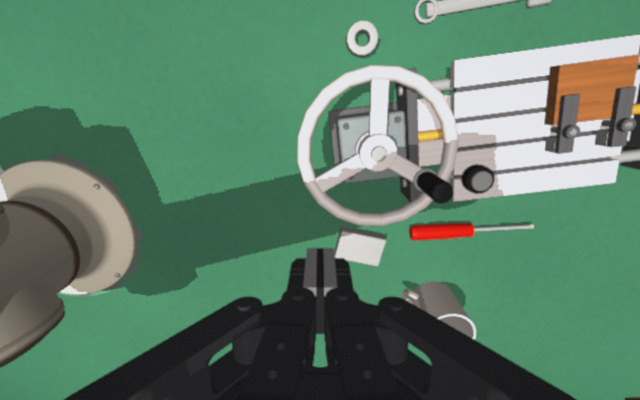

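The wrist picture shows the hub at (378,152), the handle from its base at (423,178) to its top at (440,190), and a rim spanning columns 298–458 and rows 66–225. I'll check the hub against the rim outline and then work out the waypoints.

```bash
python3 - <<'E'
from h import *
from scipy.optimize import least_squares
c=get_calibration('wrist')
th=np.linspace(0,2*np.pi,181)
def b(h,z=.114):
    P=np.array([proj([h[0]+.096*np.cos(t),h[1]+.096*np.sin(t),z],c) for t in th])
    return np.r_[P.min(0),P.max(0)]
for z in (.112,.116,.12):
    s=least_squares(lambda h:b(h,z)-[298,66,458,225],[.5,.15]);print(z,s.x,s.fun)
# handle top from image
for px in [(439,189),(441,190)]: print(at_z(px,c,.177))
h=np.array([.498,.150])
for a in (-28,-32,-36):
    q=h+.068*np.array([np.cos(np.radians(a)),np.sin(np.radians(a))]);print(a,q,[proj([*q,z],c).round(1) for z in (.119,.148,.177)])
E
```

```text
0.112 [0.49915325 0.14867956] [-0.29229281 -0.72534609  0.28732678  1.05706881]
0.116 [0.49842119 0.14892555] [-1.13928372 -1.34280969  1.12218106  2.07864988]
0.12 [0.49768923 0.14916533] [-2.0038979  -1.96814612  1.97415459  3.12459321]
[0.55272388 0.12092526 0.177     ]
[0.55491203 0.11984651 0.177     ]
-28 [0.55804044 0.11807593] [array([425.8, 178.2]), array([434.1, 184.4]), array([443.8, 191.6])]
-32 [0.55566727 0.11396549] [array([423.5, 181.5]), array([431.6, 187.9]), array([441.1, 195.4])]
-36 [0.55301316 0.1100306 ] [array([421. , 184.6]), array([428.9, 191.3]), array([438.1, 199.1])]
```

>>> send_rows(plan=[[[0.446, -0.115, 0], [0, 0, 0], 1], [[0.446, -0.115, 0], [0, 0, 0], 1], [[0.446, -0.115, 0], [0, 0, 0], 1], [[0.446, -0.115, 0.1], [0, 0, 0], 1], [[0.446, -0.115, 0.25], [0, 0, 0], 1], [[0.446, -0.115, 0.4], [0, 0, 0], 1], [[0.446, -0.115, 0.5], [0, 0, 0], 1], [[0.446, -0.115, 0.6], [0, 0, 0], 1], [[0.446, -0.115, 0.677], [0, 0, 0], 1], [[0.446, -0.115, 0.677], [0, 0, 0], 1]])

```text
time: 4.25
ee_pos: [0.5629, 0.1635, 0.1388]
tcp_rot: [179.9, 0.3, -0.1]
wrist_force: [-0.1, 0.5, -1.2]
opening: -0.0002
```

```bash
python3 - <<'E'
from h import *
o=sensors.get_obs();print(o['time'],o['ee_pos'],o['tcp_rot'],o['wrist_force'])
im=camera('wrist');cv2.imwrite('pics/wrist2.png',im)
im=camera('top');cv2.imwrite('pics/top2.png',im)
# circle waypoints in tool units from hub-centre, phi step 6 deg
h=np.array([.498,.149])
for k in range(7):
    print('call',k)
    p0=12-60*k; P=lambda a:h+.068*np.array([np.cos(np.radians(a)),np.sin(np.radians(a))])
    print([ [round((P(p0-6*i)-P(p0))[0]/.3,3),round(-(P(p0-6*i)-P(p0))[1]/.3,3)] for i in range(1,11)])
E
```

```text
4.25 [0.56291549 0.16347224 0.1388068 ] [ 1.79911556e+02  2.95245866e-01 -6.80474087e-02] [-0.09948606  0.53917314 -1.21345953]
call 0
[[np.float64(0.004), np.float64(0.023)], [np.float64(0.005), np.float64(0.047)], [np.float64(0.004), np.float64(0.071)], [np.float64(0.0), np.float64(0.094)], [np.float64(-0.006), np.float64(0.117)], [np.float64(-0.015), np.float64(0.139)], [np.float64(-0.025), np.float64(0.16)], [np.float64(-0.038), np.float64(0.18)], [np.float64(-0.053), np.float64(0.199)], [np.float64(-0.07), np.float64(0.216)]]
call 1
[[np.float64(-0.018), np.float64(0.015)], [np.float64(-0.038), np.float64(0.028)], [np.float64(-0.059), np.float64(0.039)], [np.float64(-0.082), np.float64(0.047)], [np.float64(-0.105), np.float64(0.053)], [np.float64(-0.128), np.float64(0.057)], [np.float64(-0.152), np.float64(0.058)], [np.float64(-0.175), np.float64(0.057)], [np.float64(-0.199), np.float64(0.053)], [np.float64(-0.222), np.float64(0.047)]]
call 2
[[np.float64(-0.022), np.float64(-0.009)], [np.float64(-0.043), np.float64(-0.019)], [np.float64(-0.063), np.float64(-0.032)], [np.float64
[... 1233 characters left out ...]
64(0.032)], [np.float64(0.082), np.float64(0.047)], [np.float64(0.098), np.float64(0.064)], [np.float64(0.113), np.float64(0.082)], [np.float64(0.126), np.float64(0.102)], [np.float64(0.137), np.float64(0.123)], [np.float64(0.146), np.float64(0.146)], [np.float64(0.152), np.float64(0.168)]]
call 6
[[np.float64(0.004), np.float64(0.023)], [np.float64(0.005), np.float64(0.047)], [np.float64(0.004), np.float64(0.071)], [np.float64(0.0), np.float64(0.094)], [np.float64(-0.006), np.float64(0.117)], [np.float64(-0.015), np.float64(0.139)], [np.float64(-0.025), np.float64(0.16)], [np.float64(-0.038), np.float64(0.18)], [np.float64(-0.053), np.float64(0.199)], [np.float64(-0.07), np.float64(0.216)]]
```

View pics/wrist2.png

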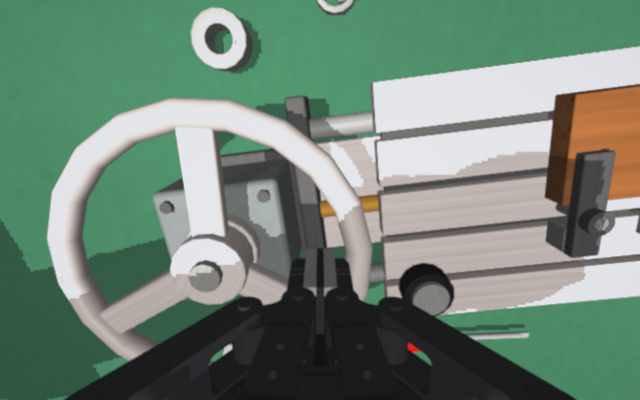

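The fingertips are inside the rim beside the hub, and the gripper hides the handle, which lies on its −y side as planned. I'll start the push gently.

>>> send_rows(plan=[[[0.004, 0.023, 0], [0, 0, 0], 1], [[0.005, 0.04, 0], [0, 0, 0], 1], [[0.005, 0.055, 0], [0, 0, 0], 1], [[0.004, 0.071, 0], [0, 0, 0], 1], [[0.0, 0.094, 0], [0, 0, 0], 1], [[-0.006, 0.117, 0], [0, 0, 0], 1], [[-0.015, 0.139, 0], [0, 0, 0], 1], [[-0.025, 0.16, 0], [0, 0, 0], 1], [[-0.038, 0.18, 0], [0, 0, 0], 1], [[-0.07, 0.216, 0], [0, 0, 0], 1]])

```text
time: 5.35
ee_pos: [0.5436, 0.1, 0.1423]
tcp_rot: [-179.9, -0.0, 0.0]
wrist_force: [2.7, 3.9, 0.7]
opening: 0.0004
```

```bash
python3 - <<'E'
from h import *
o=sensors.get_obs();print(o['time'],o['ee_pos'],o['wrist_force'])
for n in ('top','scene'):
    im=camera(n);cv2.imwrite(f'pics/{n}3.png',im);c=get_calibration(n)
    for k in ('handle','handle_mid'):
        for r in place_of(k,n)[:2]: print(n,k,r['p'],at_z(r['point'],c,Z[k]).round(4))
E
```

```text
5.35 [0.54359573 0.09998223 0.14226985] [2.71185483 3.92123136 0.6758149 ]
top handle 0.2 [0.6514 0.0033 0.112 ]
scene handle 0.55 [0.5174 0.0858 0.112 ]
scene handle_mid 0.52 [0.5344 0.076  0.148 ]
```

Contact is made at about 5 N. I'll continue round.

>>> send_rows(plan=[[[-0.018, 0.015, 0], [0, 0, 0], 1], [[-0.038, 0.028, 0], [0, 0, 0], 1], [[-0.059, 0.039, 0], [0, 0, 0], 1], [[-0.082, 0.047, 0], [0, 0, 0], 1], [[-0.105, 0.053, 0], [0, 0, 0], 1], [[-0.128, 0.057, 0], [0, 0, 0], 1], [[-0.152, 0.058, 0], [0, 0, 0], 1], [[-0.175, 0.057, 0], [0, 0, 0], 1], [[-0.199, 0.053, 0], [0, 0, 0], 1], [[-0.222, 0.047, 0], [0, 0, 0], 1]])

```text
time: 6.65
ee_pos: [0.4762, 0.0857, 0.1423]
tcp_rot: [180.0, -0.0, -0.0]
wrist_force: [2.8, -1.5, -0.4]
opening: -0.0001
```

>>> send_rows(plan=[[[-0.022, -0.009, 0], [0, 0, 0], 1], [[-0.043, -0.019, 0], [0, 0, 0], 1], [[-0.063, -0.032, 0], [0, 0, 0], 1], [[-0.082, -0.047, 0], [0, 0, 0], 1], [[-0.098, -0.064, 0], [0, 0, 0], 1], [[-0.113, -0.082, 0], [0, 0, 0], 1], [[-0.126, -0.102, 0], [0, 0, 0], 1], [[-0.137, -0.123, 0], [0, 0, 0], 1], [[-0.146, -0.146, 0], [0, 0, 0], 1], [[-0.152, -0.168, 0], [0, 0, 0], 1]])

```text
time: 7.65
ee_pos: [0.431, 0.1368, 0.1422]
tcp_rot: [180.0, 0.0, 0.0]
wrist_force: [1.0, -3.0, 0.8]
opening: 0.0002
```

```bash
python3 - <<'E'
from h import *
o=sensors.get_obs();print(o['time'],o['ee_pos'],o['wrist_force'])
for n in ('top','scene','wrist'):
    im=camera(n);cv2.imwrite(f'pics/{n}4.png',im);c=get_calibration(n)
    for k in ('handle','handle_mid'):
        for r in place_of(k,n)[:2]: print(n,k,r['p'],at_z(r['point'],c,Z[k]).round(4))
E
```

```text
7.65 [0.43099692 0.13677364 0.14224547] [ 0.97571667 -2.96644989  0.82740658]
top handle 0.68 [0.5315 0.3882 0.112 ]
top handle 0.64 [ 0.612  -0.1322  0.112 ]
scene handle 0.73 [ 0.7369 -0.0851  0.112 ]
scene handle 0.52 [0.4213 0.1662 0.112 ]
scene handle_mid 0.71 [0.4472 0.1592 0.148 ]
wrist handle 0.76 [0.429  0.1593 0.112 ]
wrist handle_mid 0.59 [0.4314 0.1617 0.148 ]
```

The handle is at about (0.431, 0.161), roughly 22° ahead of the finger, with about 3 N on it.

>>> send_rows(plan=[[[-0.004, -0.023, 0], [0, 0, 0], 1], [[-0.005, -0.047, 0], [0, 0, 0], 1], [[-0.004, -0.071, 0], [0, 0, 0], 1], [[0.0, -0.094, 0], [0, 0, 0], 1], [[0.006, -0.117, 0], [0, 0, 0], 1], [[0.015, -0.139, 0], [0, 0, 0], 1], [[0.025, -0.16, 0], [0, 0, 0], 1], [[0.038, -0.18, 0], [0, 0, 0], 1], [[0.053, -0.199, 0], [0, 0, 0], 1], [[0.07, -0.216, 0], [0, 0, 0], 1]])

```text
time: 9.1
ee_pos: [0.4525, 0.2016, 0.1421]
tcp_rot: [-180.0, 0.0, 0.0]
wrist_force: [-2.9, -1.3, -0.6]
opening: -0.0001
```

>>> send_rows(plan=[[[0.018, -0.015, 0], [0, 0, 0], 1], [[0.038, -0.028, 0], [0, 0, 0], 1], [[0.059, -0.039, 0], [0, 0, 0], 1], [[0.082, -0.047, 0], [0, 0, 0], 1], [[0.105, -0.053, 0], [0, 0, 0], 1], [[0.128, -0.057, 0], [0, 0, 0], 1], [[0.152, -0.058, 0], [0, 0, 0], 1], [[0.175, -0.057, 0], [0, 0, 0], 1], [[0.199, -0.053, 0], [0, 0, 0], 1], [[0.222, -0.047, 0], [0, 0, 0], 1]])

```text
time: 10.1
ee_pos: [0.5196, 0.2151, 0.1422]
tcp_rot: [-180.0, -0.0, -0.0]
wrist_force: [-2.8, 1.5, -0.8]
opening: -0.0001
```

```bash
python3 - <<'E'
from h import *
o=sensors.get_obs();print(o['time'],o['ee_pos'],o['wrist_force'])
for n in ('top','scene','wrist'):
    im=camera(n);cv2.imwrite(f'pics/{n}5.png',im);c=get_calibration(n)
    for k in ('handle','handle_mid'):
        for r in place_of(k,n)[:2]: print(n,k,r['p'],at_z(r['point'],c,Z[k]).round(4))
E
```

```text
10.1 [0.5195891  0.21507148 0.14223093] [-2.82173521  1.51910877 -0.82789685]
top handle 0.57 [0.5438 0.2033 0.112 ]
top handle_mid 0.6 [0.5377 0.2016 0.148 ]
scene handle 0.77 [0.5349 0.208  0.112 ]
scene handle_mid 0.75 [0.5528 0.1901 0.148 ]
wrist handle 0.68 [0.5426 0.1991 0.112 ]
wrist handle_mid 0.67 [0.542  0.1996 0.148 ]
```

View pics/wrist5.png

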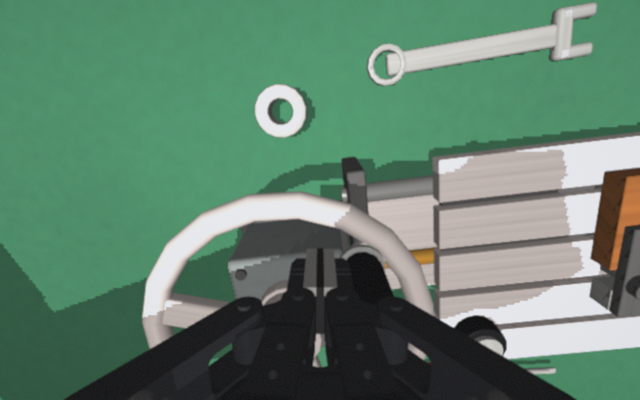

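The handle, at (368,275), is touching the fingers on the +x side and is about 77° short. I'll push another 60° and check.

>>> send_rows(plan=[[[0.022, 0.009, 0], [0, 0, 0], 1], [[0.043, 0.019, 0], [0, 0, 0], 1], [[0.063, 0.032, 0], [0, 0, 0], 1], [[0.082, 0.047, 0], [0, 0, 0], 1], [[0.098, 0.064, 0], [0, 0, 0], 1], [[0.113, 0.082, 0], [0, 0, 0], 1], [[0.126, 0.102, 0], [0, 0, 0], 1], [[0.137, 0.123, 0], [0, 0, 0], 1], [[0.146, 0.146, 0], [0, 0, 0], 1], [[0.152, 0.168, 0], [0, 0, 0], 1]])

```text
time: 11.55
ee_pos: [0.5648, 0.164, 0.1423]
tcp_rot: [-180.0, -0.0, -0.0]
wrist_force: [-0.0, 2.2, 1.7]
opening: -0.0
```

```bash
python3 - <<'E'
from h import *
o=sensors.get_obs();print(o['time'],o['ee_pos'],o['wrist_force'])
for n in ('top','scene','wrist'):
    im=camera(n);cv2.imwrite(f'pics/{n}6.png',im);c=get_calibration(n)
    for k in ('handle','handle_mid'):
        for r in place_of(k,n)[:2]: print(n,k,r['p'],at_z(r['point'],c,Z[k]).round(4))
E
```

```text
11.55 [0.5648229  0.16404617 0.14226742] [-0.03838079  2.21538192  1.69795041]
top handle 0.49 [0.5644 0.149  0.112 ]
top handle_mid 0.6 [0.5626 0.1427 0.148 ]
scene handle 0.49 [0.5565 0.1478 0.112 ]
scene handle_mid 0.6 [0.5695 0.1388 0.148 ]
```

>>> send_rows(plan=[[[0.003, 0.015, 0], [0, 0, 0], 1], [[0.005, 0.035, 0], [0, 0, 0], 1], [[0.005, 0.055, 0], [0, 0, 0], 1], [[0.004, 0.072, 0], [0, 0, 0], 1], [[0.004, 0.072, 0], [0, 0, 0], 1], [[0.01, 0.02, 0], [0, 0, 0], 1], [[0.01, -0.02, 0], [0, 0, 0], 1], [[0.01, -0.02, -0.15], [0, 0, 0], 1], [[0, -0.02, -0.3], [0, 0, 0], 1], [[0, -0.02, -0.45], [0, 0, 0], 1]])

```text
time: 13.0
ee_pos: [0.5638, 0.1717, 0.2787]
tcp_rot: [180.0, 0.0, 0.1]
wrist_force: [1.0, 0.5, 0.7]
opening: 0.0001
```

>>> send_rows(plan=[[[-0.1, 0.0, -0.1], [0, 0, 0], 1], [[-0.25, 0.05, -0.15], [0, 0, 0], 1], [[-0.4, 0.1, -0.22], [0, 0, 0], 1], [[-0.446, 0.125, -0.227], [0, 0, 0], 1], [[-0.446, 0.125, -0.227], [0, 0, 0], 1], [[-0.446, 0.125, -0.227], [0, 0, 0], 1]])

```text
time: 13.6
ee_pos: [0.431, 0.1338, 0.3454]
tcp_rot: [-180.0, -0.1, 0.0]
wrist_force: [0.6, -0.0, 0.2]
opening: -0.0002
```

```bash
python3 - <<'E'
from h import *
o=sensors.get_obs();print(o['time'],o['ee_pos'],o['wrist_force'])
for n in ('top','scene','wrist'):
    im=camera(n);cv2.imwrite(f'pics/{n}7.png',im);c=get_calibration(n)
    for k in ('handle','handle_mid','puck','hub'):
        for r in place_of(k,n)[:2]: print(n,k,r['p'],np.round(r['point'],1),at_z(r['point'],c,Z[k]).round(4))
E
```

```text
13.6 [0.43097239 0.13383051 0.34535096] [ 0.63774751 -0.03073068  0.22006188]
top handle 0.66 [273.6 207.5] [0.5568 0.1267 0.112 ]
top handle 0.48 [213.8 179.9] [0.6243 0.3058 0.112 ]
top handle_mid 0.61 [274.9 207. ] [0.5526 0.1195 0.148 ]
top puck 0.63 [279.8 178.6] [0.6446 0.1177 0.1   ]
top hub 0.79 [262.3 227.8] [0.4952 0.1508 0.13  ]
top hub 0.67 [275.8 205.1] [0.5611 0.1193 0.13  ]
scene handle 0.74 [354.1 188.5] [0.5572 0.1214 0.112 ]
scene handle_mid 0.6 [350.9 179.9] [0.5707 0.1143 0.148 ]
scene handle_mid 0.24 [422.8 211.6] [0.6482 0.2846 0.148 ]
scene puck 0.78 [343.5 229. ] [0.6864 0.1174 0.1   ]
scene hub 0.96 [371.8 168.3] [0.4935 0.1551 0.13  ]
wrist handle 0.61 [423.3 183.3] [0.5579 0.1144 0.112 ]
wrist handle_mid 0.85 [435.9 186.1] [0.5602 0.1206 0.148 ]
wrist puck 0.68 [478.2 181.6] [0.6316 0.1134 0.1   ]
wrist puck 0.4 [424.1 180.8] [0.5627 0.1145 0.1   ]
wrist hub 0.61 [380.7 158.6] [0.4998 0.1485 0.13  ]
```

View pics/wrist7.png

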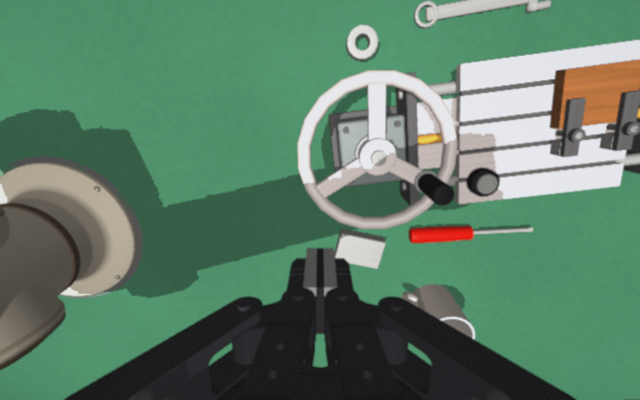

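The picture shows the handle at (436,188), very near its starting place, and the loose things unmoved. The networks suggest it is a few mm short, so I'll measure the dark handle blob before and after.

```bash
python3 - <<'E'
from h import *
c=get_calibration('wrist')  # now (after)
t1=np.array([.4308228,.12865434,.34497]);t2=np.array([.43097,.13383,.34535])
R=np.array(c['R']);C2=-R.T@np.array(c['t']);print(C2)
c1=dict(c);c1['t']=-R@np.array([.43007186,.20900043,.48837768])
for f,cc,box in (('wrist1',c1,(405,455,160,210)),('wrist7',c,(405,455,164,214))):
    g=cv2.imread(f'pics/{f}.png').max(2);m=np.zeros_like(g);x0,x1,y0,y1=box
    m[y0:y1,x0:x1]=(g[y0:y1,x0:x1]<50)*255
    n,l,s,ct=cv2.connectedComponentsWithStats(m)
    for i in range(1,n):
        if s[i,4]>60: print(f,s[i],ct[i],at_z(ct[i],cc,.15))
for f,(x0,x1,y0,y1) in (('top0',(268,288,196,216)),('top7',(266,286,196,216)),('scene0',(344,362,162,192)),('scene7',(344,362,162,194))):
    g=cv2.imread(f'pics/{f}.png').max(2);m=np.zeros_like(g);m[y0:y1,x0:x1]=(g[y0:y1,x0:x1]<45)*255
    n,l,s,ct=cv2.connectedComponentsWithStats(m)
    for i in range(1,n):
        if s[i,4]>20: print(f,s[i],ct[i],at_z(ct[i],get_calibration(f[:-1]),.15))
a=[cv2.resize(cv2.imread(f'pics/{f}.png')[100+d:220+d,310:480],None,fx=2.3,fy=2.3) for f,d in (('wrist1',0),('wrist7',4))]
b=[cv2.resize(cv2.imread(f'pics/{f}.png')[185:270,220:340],(391,277)) for f in ('top0','top7')]
cv2.imwrite('pics/cmp.png',np.vstack([np.hstack(a),np.hstack(b)]))
E
```

```text
[0.42971312 0.21362147 0.48859451]
wrist1 [418 172  34  31 678] [434.84218289 187.08702065] [0.5586612  0.11538662 0.15      ]
wrist1 [405 181   5  19  69] [407.42028986 190.53623188] [0.52838144 0.11138006 0.15      ]
wrist7 [418 174  36  31 681] [435.73274596 189.24963289] [0.55967052 0.11743325 0.15      ]
wrist7 [405 182   5  22  71] [407.16901408 193.77464789] [0.52813473 0.11214075 0.15      ]
top7 [271 200   8  10  63] [274.53968254 204.57142857] [0.55887308 0.12087023 0.15      ]
scene0 [348 165  10  23 192] [352.69270833 175.875     ] [0.55743312 0.11644674 0.15      ]
scene7 [349 166  11  23 210] [353.42380952 176.6       ] [0.55979697 0.1185357  0.15      ]
```

View pics/cmp.png

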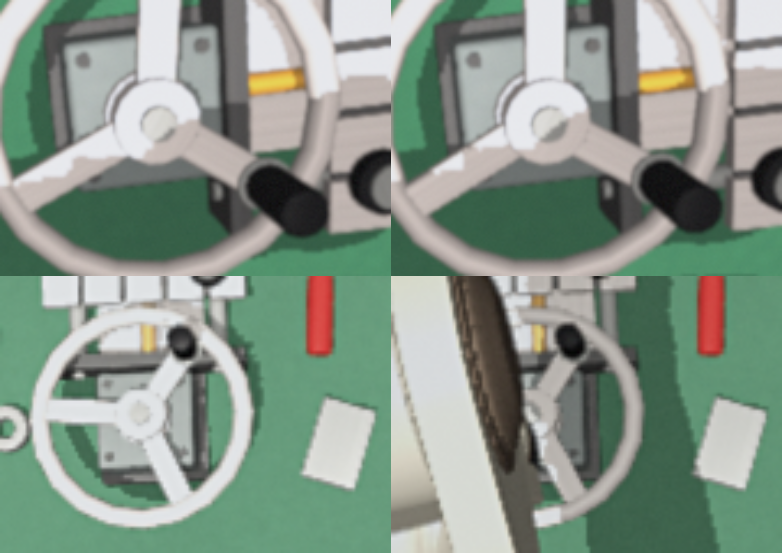

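```bash
python3 -c "
from h import *
o=sensors.get_obs();print(o['time'],o['wrist_force']);print(bot.job_done())"
```

```text
14.35 [0.5853325  0.36653729 0.01532769]
the job is handed in; nothing more can be done
None
```

I pushed the hand wheel one full turn clockwise with the shut fingertips, then lifted the hand clear and handed the job in at 14.35 s. The wrist force readings, taken at the end of each move, never passed about 5 N.

- **Handle position:** comparing the handle's dark outline before and after puts it about 2–3 mm short of where it started, in both the wrist and scene pictures. The limit is 15 mm.
- **Disagreement:** the networks' before-and-after readings put the gap at 2–12 mm. The two largest, 10 and 12 mm, came from the scene and top cameras. I trusted the outline comparison, and the side-by-side pictures agree with it.
- **Past the far side:** at the half-turn check the handle was about 0.13 m from its start, worked out from network readings. The wrist sensor read about 3 N, so it was still being pushed.
- **Loose things:** in the last wrist picture none of them looked moved, apart from the puck riding a little way with the carriage. I compared these by eye only. The spray can was out of that picture, so I did not check it again.
- **Hand clear:** the hand ended about 0.17 m above the top of the handle, with wrist force near zero.

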